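# Seal the canister and take off its dust cover

## Task

The canister needs its inner sealing lid, so take the nested pair of lids by the knob of the inner lid, draw them out through the open front of the wooden lid dock, lower them together onto the open canister until both lids sit fully home, and let go of the knob. Then take the outer lid by its collar and lift it straight up off the inner lid, leaving the inner lid sealed and undisturbed in the canister; finish while still holding the outer lid level in the air above the canister, well clear of the knob. Do not let the lids fall onto the canister, and leave the canister and the two jars between it and the dock where they stand.

Things in the scene. Friction and masses are not known exactly. Their poses are not given: they have to be found in the camera images.
- lid_dock: Wooden lid dock fixed to the table, left or right of the canister; 140 mm (its x) by 146 (y), 45 high, origin at the centre of its underside. Base board 10 mm thick; each side has a rail with a lip overhanging the lids' edge: 120 mm between rails, 84 between lips, lip underside 39 above the table. Stop at its +x end, open at its -x end, the front.
- dock_front (a point): Point on top of the dock's base board level (10 mm above the table), 125 mm along the dock's own -x from its origin, in front of its open end: when the centre of the lids has slid to here, or farther, they are out from under the lips and can be raised. On the way they have 6 mm spare height under the lips and 5 at each side.
- inner_lid: Inner lid, round, metal, 220 g, z up; origin at the centre of its plug's underside. Plug 79 mm in diameter, 14 deep, its lowest 6 mm tapering to 66; flange 90 in diameter from 14 to 18 above the origin, boss and knob above. Its plug first stands on the dock's base board. Lifting it lifts the outer lid too. Home in the canister the flange lies on the rim, its origin 71 mm above the canister's.
- knob (a point): Centre of the inner lid's black round knob, on its axis 56 mm above its origin: 24 mm in diameter, 24 high (44 to 68 mm above the inner lid's origin). It stands out above the outer lid's collar, whose top is 38 mm above the inner lid's origin while nested; grip it here.
- outer_lid: Outer lid (dust cover), round, metal, 120 g, z up: disc 110 mm in diameter, 4 thick, with a 10 mm skirt below its edge (102 inside). Origin at the centre of the disc's underside. It lies loose on the inner lid's flange, origin 18 mm above the inner lid's; the knob passes through its 38 mm hole (2 mm play round the boss). It must rise 50 mm to clear the knob.
- collar (a point): Centre of the outer lid's raised round collar, on its axis 12 mm above the lid's origin: 54 mm outside diameter, 16 high (4 to 20 mm above the lid's origin), 38 mm hole. Grip the outer lid here, across the outside of the collar.
- canister: Open round metal canister, 900 g, loose, standing upright on the table; 92 mm outside diameter, bore 84 mm, 85 mm high to the rim; origin at the centre of its underside, z up.
- jar_front: Bystander: gouache jar with white screw cap, 61 mm wide, 74 mm tall, at the front between the dock and the canister; origin at the centre of its underside.
- jar_back: Bystander: gouache jar with white screw cap, 61 mm wide, 74 mm tall, farther back between the dock and the canister; origin at the centre of its underside.
Not all that is in view belongs to the job. What is shaped like the inner_lid but red is not meant. What is meant by the outer_lid is not purple, and is the larger of those in its own colour.

How it is judged:
On the way, in this order (a step that is already met when the one before it is completed fails the run):
1. the nested pair, held by the inner lid's knob, is drawn out of the front of the dock (x of inner_lid in the frame of lid_dock below -0.115 m and contact force between the fingers and inner_lid above 0.5 N and z of outer_lid in the frame of inner_lid between 0.014 and 0.022 m and angle between the z axis of outer_lid and the z axis of inner_lid, either way round below 0.08 rad), for 0.1 s.
2. both lids sit fully home on the canister and the gripper has let go of the knob (z of inner_lid in the frame of canister between 0.068 and 0.0735 m and horizontal distance between inner_lid and canister below 0.006 m and angle between the z axis of inner_lid and the z axis of canister, either way round below 0.05 rad and z of outer_lid in the frame of inner_lid between 0.014 and 0.022 m and angle between the z axis of outer_lid and the z axis of inner_lid, either way round below 0.08 rad and contact force between the fingers and inner_lid below 0.05 N and linear speed of inner_lid below 0.02 m/s), for 0.2 s.
At the end, for the whole second after the job is handed in: Inner lid home (68-73.5 mm above canister origin, 6 mm off axis, 0.05 rad), still, untouched; fingers alone hold the outer lid still, within 0.2 rad of level and 60 mm of the axis, 80 mm or more above the inner lid's origin; canister upright; canister and jars within 30 mm of their starts (z of inner_lid in the frame of canister between 0.068 and 0.0735 m and horizontal distance between inner_lid and canister below 0.006 m and angle between the z axis of inner_lid and the z axis of canister, either way round below 0.05 rad and linear speed of inner_lid below 0.02 m/s and contact force between each of the arm, the fingers, outer_lid and inner_lid below 0.05 N and contact force between the fingers and outer_lid above 0.5 N and z of outer_lid in the frame of inner_lid above 0.08 m and horizontal distance between outer_lid and canister below 0.06 m and angle between outer_lid's own z axis and vertical below 0.2 rad and linear speed of outer_lid below 0.03 m/s and contact force between outer_lid and canister below 0.05 N and angle between canister's own z axis and vertical below 0.05 rad and distance of each of canister, jar_front, jar_back from where it was at the start of the episode below 0.03 m); the arm keeps its last pose, push and grip.
It fails at once if the outer lid comes off while the inner lid is not home, or the inner lid is pulled up, shifted or tipped afterwards (z of outer_lid in the frame of inner_lid above 0.03 m and not (z of inner_lid in the frame of canister between 0.068 and 0.0735 m and horizontal distance between inner_lid and canister below 0.006 m and angle between the z axis of inner_lid and the z axis of canister, either way round below 0.05 rad)).
It fails at once if the lids are let go above the canister before they are home (horizontal distance between inner_lid and canister below 0.08 m and z of inner_lid in the frame of canister above 0.08 m and contact force between the fingers and inner_lid below 0.02 N).
It fails at once if the canister is shifted by more than 30 mm or tipped (distance of canister from where it was at the start of the episode above 0.03 m or angle between canister's own z axis and vertical above 0.15 rad).
It fails at once if one of the jars is shifted by more than 30 mm or knocked over (distance of any of jar_front, jar_back from where it was at the start of the episode above 0.03 m or angle between any of jar_front, jar_back's own z axis and vertical above 0.3 rad).
It also fails if it takes over 67 s, if anything falls off the work surface, if the arm or the gripper's body presses on something with over 40 N, if the wrist force passes 120 N, or if a joint passes its speed limit or range.

## Robot

A 7-joint arm with a two-finger parallel gripper is mounted at the origin on the work surface; the furniture and walls round the work are solid. World frame = base frame: x ahead of the robot, y to its left, z up, the work surface at z = 0. Lengths are in m, angles in rad, forces in N, time in s.
With the tool pointing down it reaches from about 0.425 to 0.925 m from the base axis. Payload 6.8 kg.
Tool frame: the origin (TCP) lies on the mounting face of the last link; the fingertips stand 182 mm ahead of it and the grasp point (between the pads) lies 163 mm ahead of it (env.tips_ahead is the z of the fingertips in the tool frame, in m); z points along the fingers, y is the line along which they close (so a half turn about z gives the same grasp; the last joint's range is limited). The gripper opens to 88 mm and grips with 3 to 60 N. Pads are 20 mm wide; open, the fingers measure 115 mm over their backs; the gripper's body (75 mm by 178 mm) begins 61 mm behind the grasp point.
Start: joints at [1.126, 0.477, 0.022, 1.555, -0.011, 1.109, -0.083], TCP at [0.223, -0.637, 0.405] pointing down, gripper open.
Joint ranges: [-2.96, 2.96], [-0.34, 2.1], [-1.41, 1.46], [0.24, 2.44], [-1.37, 4.51], [0.17, 1.92], [-2.96, 2.96]. Speed limits (rad/s): [2.39, 2.39, 3.14, 3.14, 3.14, 3.14, 3.14].

## Interface

Orientations are given as a 3x3 rotation matrix whose columns are the frame's x, y, z axes.
In Python, from station import env gives the robot as it stands.
- The arm moves only by the tool send_rows, never from a script. Its argument "rows" is a list of rows, each an object of numbers: "dx", "dy", "dz": the shift along the tool's x, y, z in normalised numbers (1 is 600 mm); "wx", "wy", "wz": the turn, a rotation vector about the tool's x, y, z in a scale on which 1.0 is 180 degrees; "fingers": the opening, from 0 (shut) to 1 (fully open). In form: [{"dx": .., "dy": .., "dz": .., "wx": .., "wy": .., "wz": .., "fingers": ..}, ...]. A call has 1 to 20 rows; each row is the pose to reach, as a shift and turn from the pose commanded when the call began, along the tool's axes at that moment; what a row does not reach only later rows make up. A row lasts 1/10 s, in which the tool goes at most 50 mm and 8.59 degrees, less where a joint would pass 70% of its speed; a pose out of reach is approached as far as the arm can. A call with a gripper value outside its range is refused whole. The fingers move at their own pace and stop on an object; the grip force is fixed at half the most. Time passes only in rows, so rows that repeat a pose let the fingers close. It gives the time, the measured TCP pose, the force, the opening and the grip force at its end, in the units of the state.
- env.get_obs(): the state, without advancing time (a new reading comes with each control period).
- env.grab_frame(name): name is "side" or "top"; returns the picture (400x640x3 uint8, blue, green, red); there is no depth.
- env.camera_params(name): a dict with "fx", "fy", "cx", "cy" (pixels), "k1" (the pictures are not rectified: a ray, as slopes to the right and down, at radius r is drawn at 1 + k1 r^2 times it, then the intrinsics apply), "cam_to_world" (4x4, takes a point from camera to world coordinates). Camera axes: x right, y down, z forward; pixel columns grow to the right and rows downward; lengths in m; the calibration is good to about 2 mm. A picture is of the moment at which its call begins. camera_params takes no time and is no camera call.
- env.sign_off(): hands the job in; it is judged then, once.
The state is a dict: "clock": time; "joints": joint angles; "qvel": joint speeds; "effort": joint torques, N m; "position": TCP position; "eef_rot": TCP orientation; "ft_force": force on the tool from outside, world axes, zero at the start; "torque": the same for the moment, N m; "finger_gap": finger opening in m; "grip_force": force on a finger pad.
Only numpy, scipy, OpenCV 4.12 (cv2) and the standard library are available. Lean on these libraries where they do the work, as an engineer would, in place of code of your own. Each camera call takes 0.05 s, during which the arm holds its last target. There are 200 camera calls.

## Working session

There is one attempt and no reset: what is moved stays moved. The work goes in short steps, Python scripts to look and compute and a tool call to move; the robot and the scene stay as the last step left them, time stands still between calls to the robot, and variables do not carry over. Pictures are saved under pics/ and viewed, at most 10 in all, crops included, and the job is handed in when it is done.

Besides the shell and the picture viewer there is one more tool, called after "Call:" as name(argument=value, ...), one argument or row to a line, values as JSON. send_rows: Moves the arm, as the interface text tells. Its arguments: {"type":"object","properties":{"rows":{"type":"array"}},"required":["rows"]}

```bash
ls; mkdir -p pics; python3 - <<'E'
from station import env
import cv2,numpy as np
for n in("side","top"):
    cv2.imwrite(f"pics/{n}0.png",env.grab_frame(n)); p=env.camera_params(n); print(n,{k:(np.round(v,4).tolist()) for k,v in p.items()})
o=env.get_obs(); print({k:np.round(v,3).tolist() for k,v in o.items()})
E
```

```text
pics
side {'fx': 486.8867, 'fy': 486.8867, 'cx': 312.4593, 'cy': 194.8463, 'k1': 0.0335, 'cam_to_world': [[-0.9976, -0.0327, 0.0617, 0.4476], [-0.0684, 0.6351, -0.7694, 0.8163], [-0.014, -0.7717, -0.6358, 0.7654], [0.0, 0.0, 0.0, 1.0]]}
top {'fx': 489.1717, 'fy': 489.1717, 'cx': 312.2177, 'cy': 199.3228, 'k1': -0.0674, 'cam_to_world': [[0.0563, -0.9768, 0.2066, 0.3357], [-0.9984, -0.0551, 0.0117, -0.0219], [-0.0, -0.2069, -0.9784, 1.0212], [0.0, 0.0, 0.0, 1.0]]}
{'clock': 0.1, 'joints': [1.126, 0.478, 0.022, 1.556, -0.012, 1.109, -0.083], 'qvel': [0.001, -0.001, -0.0, -0.003, 0.0, 0.0, -0.0], 'effort': [0.005, -58.409, 1.54, -27.331, -0.054, 0.013, 0.0], 'position': [0.223, -0.637, 0.404], 'eef_rot': [[0.944, 0.33, -0.001], [0.33, -0.944, 0.001], [-0.0, -0.002, -1.0]], 'ft_force': [-0.585, -0.736, 0.463], 'torque': [-0.014, -0.024, -0.035], 'grip_force': 0.0, 'finger_gap': 0.088}
```

View pics/side0.png

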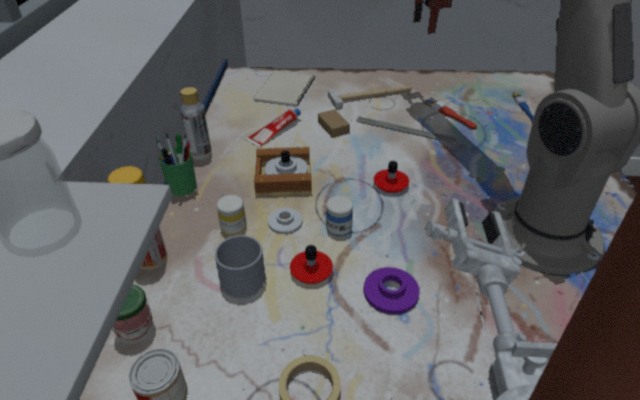

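View pics/top0.png

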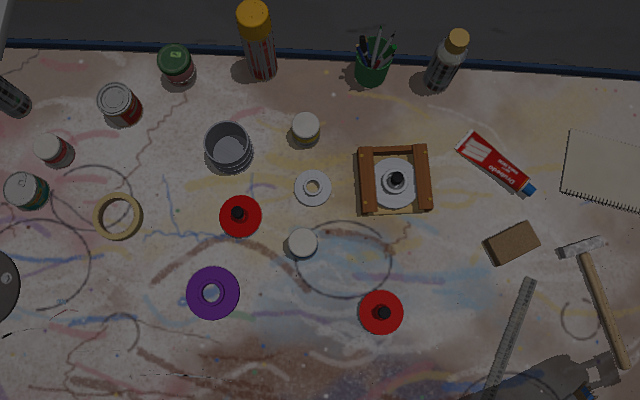

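Candidates (top image): the dock pair has its black knob at (394,180) and a grey disc. The red look-alikes are at (239,216) and (381,312), the small grey lid at (313,187), and the purple lid at (212,292). I choose the pair in the dock. Its stop is at the image top and its open front at the image bottom, towards the robot. The canister is at (228,148), with the jars' caps at (305,128) and (302,243). Next I take enlarged crops and find rough blobs.

```bash
cat > h.py <<'E'
from station import env
import cv2,numpy as np
def ray(n,uv):
    p=env.camera_params(n); k=p["k1"]
    K=np.array([[p["fx"],0,p["cx"]],[0,p["fy"],p["cy"]],[0,0,1.]])
    u=cv2.undistortPoints(np.array([[uv]],float),K,np.array([k,0,0,0.]))[0,0]
    T=np.array(p["cam_to_world"]); d=T[:3,:3]@[u[0],u[1],1]
    return T[:3,3],d/np.linalg.norm(d)
def plane(n,uv,z):
    c,d=ray(n,uv); return c+d*(z-c[2])/d[2]
def tri(us,ut):
    c1,d1=ray("side",us);c2,d2=ray("top",ut)
    s=np.linalg.lstsq(np.c_[d1,-d2],c2-c1,rcond=None)[0]
    a,b=c1+s[0]*d1,c2+s[1]*d2
    return (a+b)/2,np.linalg.norm(a-b)
def proj(n,P):
    p=env.camera_params(n);T=np.array(p["cam_to_world"])
    K=np.array([[p["fx"],0,p["cx"]],[0,p["fy"],p["cy"]],[0,0,1.]]);R=T[:3,:3].T
    return cv2.projectPoints(np.array([P],float),cv2.Rodrigues(R)[0],-R@T[:3,3],K,np.array([p["k1"],0,0,0.]))[0][0,0]
E
python3 - <<'E'
import cv2,numpy as np
s=cv2.imread("pics/side0.png");t=cv2.imread("pics/top0.png")
f=lambda im,x,y,w,h,k:cv2.convertScaleAbs(cv2.resize(im[y:y+h,x:x+w],None,fx=k,fy=k,interpolation=cv2.INTER_CUBIC),alpha=1.3)
a=f(s,205,140,160,150,4);b=f(t,195,100,250,160,3.2)
cv2.imwrite("pics/cs.png",a);cv2.imwrite("pics/ct.png",b)
E
```

```text
(no output)
```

View pics/cs.png

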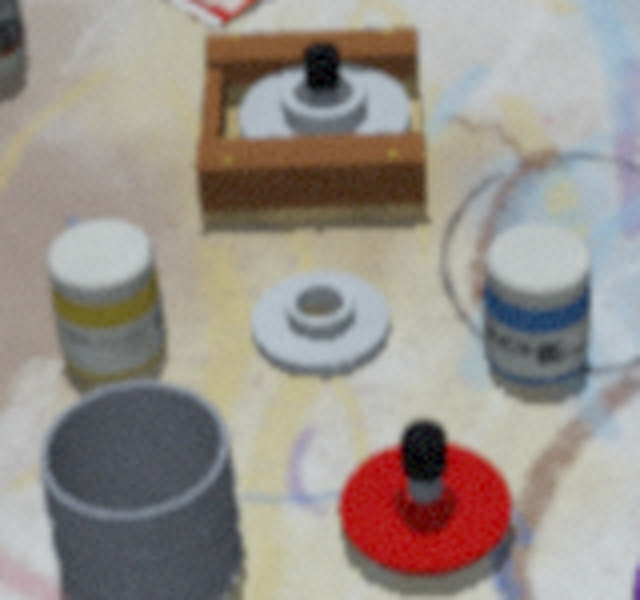

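View pics/ct.png

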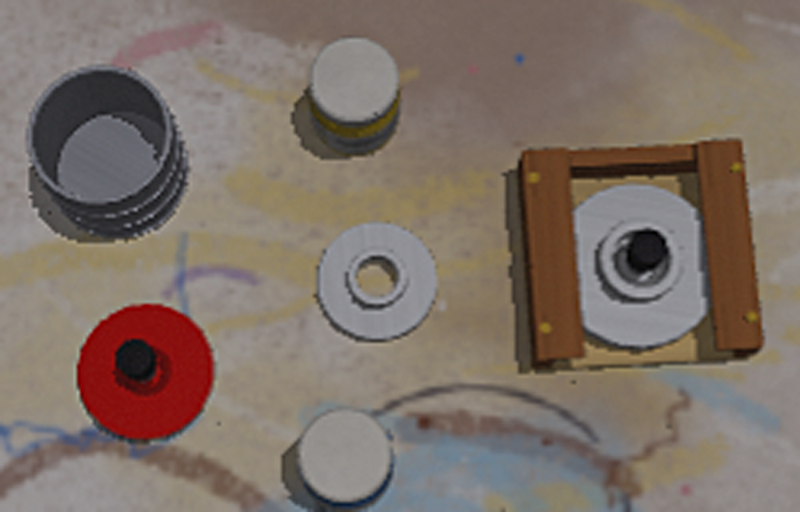

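```bash
python3 - <<'E'
from h import *
np.set_printoptions(precision=4,suppress=True)
s=cv2.imread("pics/side0.png");t=cv2.imread("pics/top0.png")
def blob(im,x,y,w,h,th,name):
    m=(im[y:y+h,x:x+w].max(2)<th).astype(np.uint8)
    n,l,st,c=cv2.connectedComponentsWithStats(m)
    i=1+np.argmax(st[1:,4]); print(name,st[i],c[i]+[x,y]); return c[i]+[x,y],st[i]+[x,y,0,0,0]
ks,a=blob(s,270,145,35,25,50,"ks"); kt,b=blob(t,380,165,30,30,45,"kt")
print("knob",tri(ks,kt))
print("knob by top@.066",plane("top",kt,.066),"side",plane("side",ks,.066))
# canister rim, hand points outer rim
def fit(n,P,z):
    Q=np.array([plane(n,p,z)[:2] for p in P]);A=np.c_[2*Q,np.ones(len(Q))]
    x=np.linalg.lstsq(A,(Q**2).sum(1),rcond=None)[0];r=np.sqrt(x[2]+x[:2]@x[:2]);return x[:2],r,np.abs(np.linalg.norm(Q-x[:2],axis=1)-r).max()
tp=np.array([(28,135),(40,100),(65,75),(103,64),(140,76),(165,100),(174,135),(160,175),(130,200),(100,206),(60,195),(38,170)])/3.2+[195,100]
sp=np.array([(44,455),(60,415),(95,390),(140,381),(190,392),(222,420),(232,455),(210,492),(150,516),(85,505),(55,485)])/4+[205,140]
for z in(.08,.085,.09):print(z,fit("top",tp,z),fit("side",sp,z))
et,es=cv2.fitEllipse(tp.astype(np.float32)),cv2.fitEllipse(sp.astype(np.float32));print("rim tri",et[0],es[0],tri(es[0],et[0]))
N=[plane("top",np.array(p)/3.2+[195,100],.045) for p in[(534,177),(545,328),(737,167),(752,316)]]
print(N,"dirs",[np.degrees(np.arctan2(*(N[i]-N[j])[1::-1])) for i,j in((0,1),(2,3))], "centre",np.mean(N,0))
for nm,us,ut in(("jb",(101,247),(354,80)),("jf",(537,258),(346,455))):
    print(nm,tri(np.array(us)/4+[205,140],np.array(ut)/3.2+[195,100]))
E
```

```text
ks [11  6  9 12 91] [285.1868 156.5604]
kt [  7   7  17  14 153] [395.8693 178.1373]
knob (array([ 0.5924, -0.1769,  0.0654]), np.float64(0.0032275849270680984))
knob by top@.066 [ 0.5906 -0.1766  0.066 ] side [ 0.5939 -0.1767  0.066 ]
0.08 (array([0.6428, 0.1689]), np.float64(0.046479061899735316), np.float64(0.001096132388224369)) (array([0.6437, 0.1673]), np.float64(0.045404488338054036), np.float64(0.0027147417042341568))
0.085 (array([0.6412, 0.1679]), np.float64(0.04623213669756595), np.float64(0.0010903090626129958)) (array([0.6423, 0.1721]), np.float64(0.04507324418305558), np.float64(0.002694936562612868))
0.09 (array([0.6396, 0.1669]), np.float64(0.04598521149539826), np.float64(0.0010844857370009425)) (array([0.6409, 0.1768]), np.float64(0.04474200002806064), np.float64(0.0026751314209865484))
rim tri (226.6282958984375, 142.33468627929688) (239.4974822998047, 252.34315490722656) (array([0.6431, 0.1689, 0.0795]), np.float64(0.0011164943717639276))
[array([ 0.6412, -0.1082,  0.045 ]), array([ 0.5413, -0.1187,  0.045 ]), array([ 0.6557, -0.2407,  0.045 ]), array([ 0.5566, -0.251 ,  0.045 ])] dirs [np.float64(5.99755182603618), np.float64(5.953954538156657)] centre [ 0.5987 -0.1797  0.045 ]
jb (array([0.6927, 0.0117, 0.0724]), np.float64(0.003324438250221466))
jf (array([0.4524, 0.0023, 0.0673]), np.float64(0.003744282455249406))
```

The crops confirm it. The pair in the dock has a black knob and a grey disc, the decoy is red, and the small grey lid at (313,187) stands alone. Measurements:

| Item | Position (x, y) | Check |
|---|---|---|
| Knob | (0.592, −0.177) | Height 65 mm, expected 66 |
| Dock | yaw 6° | – |
| Canister | about (0.642, 0.169) | Rim radius 46 mm |

Now I go above the knob.

Units first: shifts go in shares of 600 mm and turns go in shares of 180 degrees. So 500 mm / 600 = 0.8333, 490 mm / 600 = 0.8167, 0.232 rad / 3.1416 = 0.0738.

Call:
send_rows(
  rows=[
    {"dx":0.0667,"dy":-0.0417,"dz":0,"wz":0.0064,"fingers":1},
    {"dx":0.1333,"dy":-0.0833,"dz":0,"wz":0.0127,"fingers":1},
    {"dx":0.2,"dy":-0.125,"dz":0,"wz":0.0191,"fingers":1},
    {"dx":0.2667,"dy":-0.1667,"dz":0,"wz":0.0255,"fingers":1},
    {"dx":0.3333,"dy":-0.2083,"dz":0,"wz":0.0318,"fingers":1},
    {"dx":0.4,"dy":-0.25,"dz":0,"wz":0.0382,"fingers":1},
    {"dx":0.4667,"dy":-0.2917,"dz":0,"wz":0.0446,"fingers":1},
    {"dx":0.5333,"dy":-0.3333,"dz":0,"wz":0.0509,"fingers":1},
    {"dx":0.6,"dy":-0.375,"dz":0,"wz":0.0573,"fingers":1},
    {"dx":0.6667,"dy":-0.4167,"dz":0,"wz":0.0637,"fingers":1},
    {"dx":0.7333,"dy":-0.4583,"dz":0,"wz":0.07,"fingers":1},
    {"dx":0.7833,"dy":-0.49,"dz":0.05,"wz":0.0738,"fingers":1},
    {"dx":0.8167,"dy":-0.51,"dz":0.1,"wz":0.0738,"fingers":1},
    {"dx":0.8333,"dy":-0.52,"dz":0.15,"wz":0.0738,"fingers":1},
    {"dx":0.8333,"dy":-0.52,"dz":0.1833,"wz":0.0738,"fingers":1},
    {"dx":0.8333,"dy":-0.52,"dz":0.1917,"wz":0.0738,"fingers":1},
    {"dx":0.8333,"dy":-0.52,"dz":0.1917,"wz":0.0738,"fingers":1},
  ],
)

```text
$.rows[0]: bad value
```

```bash
python3 - <<'E'
from h import *
np.set_printoptions(precision=4,suppress=True)
o=env.get_obs();p=np.array(o["position"]);R=np.array(o["eef_rot"]);print(o["clock"],p,R,o["ft_force"])
s=env.grab_frame("side");t=env.grab_frame("top")
for n in("side","top"):print(n,"tip proj",proj(n,p+R[:,2]*.182),"axis at knob",proj(n,np.r_[p[:2],.066]))
c=np.hstack([cv2.resize(s[90:215,230:355],None,fx=3.2,fy=3.2),cv2.resize(t[115:240,330:455],None,fx=3.2,fy=3.2)])
cv2.imwrite("pics/a1.png",cv2.convertScaleAbs(c,alpha=1.5))
E
```

```text
0.1 [ 0.223  -0.6369  0.4038] [[ 0.9438  0.3305 -0.0006]
 [ 0.3305 -0.9438  0.0014]
 [-0.0001 -0.0016 -1.    ]] [-0.5849 -0.7363  0.4633]
side tip proj [424.3341  27.3384] axis at knob [417.5973  76.2914]
top tip proj [685.6485 389.5823] axis at knob [627.8594 376.7634]
```

View pics/a1.png

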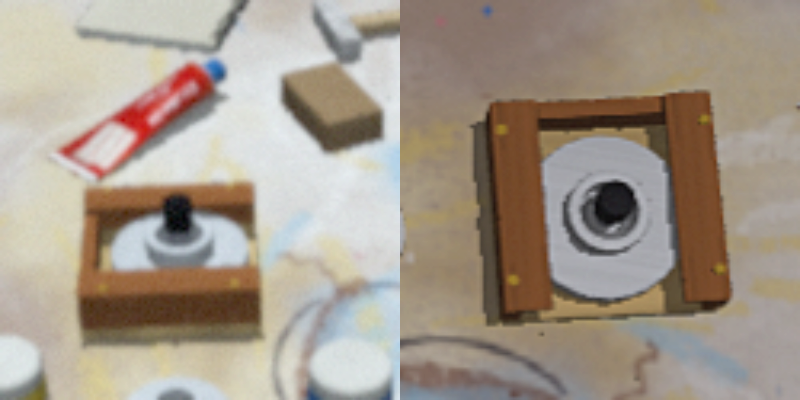

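The call was refused, so the picture shows the arm not moved. Every row seems to need all the keys, so I resend with them.

Scaled: 500 mm / 600 = 0.8333, 160 mm / 600 = 0.2667, 0.232 rad / 3.1416 = 0.0738.

Call:
send_rows(
  rows=[
    {"dx":0.0667,"dy":-0.0417,"dz":0,"wx":0,"wy":0,"wz":0.0064,"fingers":1},
    {"dx":0.1333,"dy":-0.0833,"dz":0,"wx":0,"wy":0,"wz":0.0127,"fingers":1},
    {"dx":0.2,"dy":-0.125,"dz":0,"wx":0,"wy":0,"wz":0.0191,"fingers":1},
    {"dx":0.2667,"dy":-0.1667,"dz":0,"wx":0,"wy":0,"wz":0.0255,"fingers":1},
    {"dx":0.3333,"dy":-0.2083,"dz":0,"wx":0,"wy":0,"wz":0.0318,"fingers":1},
    {"dx":0.4,"dy":-0.25,"dz":0,"wx":0,"wy":0,"wz":0.0382,"fingers":1},
    {"dx":0.4667,"dy":-0.2917,"dz":0,"wx":0,"wy":0,"wz":0.0446,"fingers":1},
    {"dx":0.5333,"dy":-0.3333,"dz":0,"wx":0,"wy":0,"wz":0.0509,"fingers":1},
    {"dx":0.6,"dy":-0.375,"dz":0,"wx":0,"wy":0,"wz":0.0573,"fingers":1},
    {"dx":0.6667,"dy":-0.4167,"dz":0,"wx":0,"wy":0,"wz":0.0637,"fingers":1},
    {"dx":0.7333,"dy":-0.4583,"dz":0,"wx":0,"wy":0,"wz":0.07,"fingers":1},
    {"dx":0.7833,"dy":-0.49,"dz":0.05,"wx":0,"wy":0,"wz":0.0738,"fingers":1},
    {"dx":0.8167,"dy":-0.51,"dz":0.1,"wx":0,"wy":0,"wz":0.0738,"fingers":1},
    {"dx":0.8333,"dy":-0.52,"dz":0.15,"wx":0,"wy":0,"wz":0.0738,"fingers":1},
    {"dx":0.8333,"dy":-0.52,"dz":0.1833,"wx":0,"wy":0,"wz":0.0738,"fingers":1},
    {"dx":0.8333,"dy":-0.52,"dz":0.1917,"wx":0,"wy":0,"wz":0.0738,"fingers":1},
    {"dx":0.8333,"dy":-0.52,"dz":0.1917,"wx":0,"wy":0,"wz":0.0738,"fingers":1},
  ],
)

```text
clock: 1.9
position: [0.5916, -0.1777, 0.2891]
eef_rot: [[0.995, 0.104, -0.002], [0.104, -0.995, 0.0], [-0.002, -0.0, -1.0]]
ft_force: [0.0, 0.4, 0.7]
finger_gap: 0.0878
grip_force: 0.0
```

```bash
python3 - <<'E'
from h import *
np.set_printoptions(precision=4,suppress=True)
o=env.get_obs();p=np.array(o["position"]);R=np.array(o["eef_rot"]);print(o["clock"],p,R,o["ft_force"])
s=env.grab_frame("side");t=env.grab_frame("top")
for n in("side","top"):print(n,"tip proj",proj(n,p+R[:,2]*.182),"axis at knob",proj(n,np.r_[p[:2],.066]))
c=np.hstack([cv2.resize(s[90:215,230:355],None,fx=3.2,fy=3.2),cv2.resize(t[115:240,330:455],None,fx=3.2,fy=3.2)])
cv2.imwrite("pics/a2.png",cv2.convertScaleAbs(c,alpha=1.5))
E
```

```text
1.9 [ 0.5916 -0.1777  0.2891] [[ 0.9946  0.1042 -0.0017]
 [ 0.1042 -0.9946  0.0001]
 [-0.0017 -0.0003 -1.    ]] [0.012  0.426  0.6637]
side tip proj [285.4741 142.5727] axis at knob [286.1641 156.3642]
top tip proj [399.9428 172.5433] axis at knob [396.4028 177.6893]
```

View pics/a2.png

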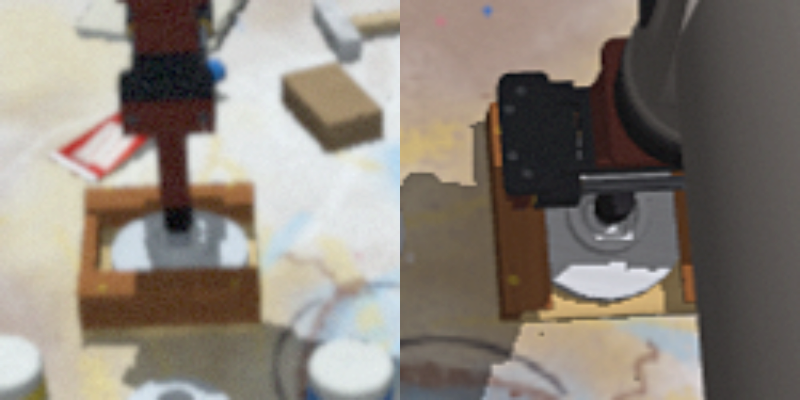

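The picture shows the fingers astride the knob: the predicted axis (286,156)/(396,178) matches the knob blob (285,157)/(396,178). I descend and close.

Scaled: 54 mm / 600 = 0.09, 50 mm / 600 = 0.0833.

Call:
send_rows(
  rows=[
    {"dx":0,"dy":0,"dz":0.025,"wx":0,"wy":0,"wz":0,"fingers":1},
    {"dx":0,"dy":0,"dz":0.05,"wx":0,"wy":0,"wz":0,"fingers":1},
    {"dx":0,"dy":0,"dz":0.07,"wx":0,"wy":0,"wz":0,"fingers":1},
    {"dx":0,"dy":0,"dz":0.0833,"wx":0,"wy":0,"wz":0,"fingers":1},
    {"dx":0,"dy":0,"dz":0.09,"wx":0,"wy":0,"wz":0,"fingers":1},
    {"dx":0,"dy":0,"dz":0.09,"wx":0,"wy":0,"wz":0,"fingers":1},
    {"dx":0,"dy":0,"dz":0.09,"wx":0,"wy":0,"wz":0,"fingers":0.5},
    {"dx":0,"dy":0,"dz":0.09,"wx":0,"wy":0,"wz":0,"fingers":0.35},
    {"dx":0,"dy":0,"dz":0.09,"wx":0,"wy":0,"wz":0,"fingers":0},
    {"dx":0,"dy":0,"dz":0.09,"wx":0,"wy":0,"wz":0,"fingers":0},
    {"dx":0,"dy":0,"dz":0.09,"wx":0,"wy":0,"wz":0,"fingers":0},
    {"dx":0,"dy":0,"dz":0.09,"wx":0,"wy":0,"wz":0,"fingers":0},
    {"dx":0,"dy":0,"dz":0.09,"wx":0,"wy":0,"wz":0,"fingers":0},
    {"dx":0,"dy":0,"dz":0.09,"wx":0,"wy":0,"wz":0,"fingers":0},
  ],
)

```text
clock: 3.4
position: [0.5919, -0.1774, 0.2357]
eef_rot: [[0.995, 0.105, -0.0], [0.105, -0.995, -0.0], [-0.0, 0.0, -1.0]]
ft_force: [0.2, 0.3, -0.4]
finger_gap: 0.0276
grip_force: 0.0
```

Call:
send_rows(
  rows=[
    {"dx":0,"dy":0,"dz":0,"wx":0,"wy":0,"wz":0,"fingers":0},
    {"dx":0,"dy":0,"dz":0,"wx":0,"wy":0,"wz":0,"fingers":0},
    {"dx":0,"dy":0,"dz":0,"wx":0,"wy":0,"wz":0,"fingers":0},
    {"dx":0,"dy":0,"dz":0,"wx":0,"wy":0,"wz":0,"fingers":0},
  ],
)

```text
clock: 3.8
position: [0.5919, -0.1772, 0.2356]
eef_rot: [[0.995, 0.105, -0.0], [0.105, -0.995, 0.0], [-0.0, -0.0, -1.0]]
ft_force: [-1.0, 0.7, -0.6]
finger_gap: 0.0232
grip_force: 30.0
```

The knob is gripped with a 23 mm gap at 30 N. I raise 3 mm, draw out along −x, and ease 2 mm toward the dock's centreline.

Scaled: -40 mm / 600 = -0.0667, -38 mm / 600 = -0.0633.

Call:
send_rows(
  rows=[
    {"dx":0,"dy":0,"dz":-0.0025,"wx":0,"wy":0,"wz":0,"fingers":0},
    {"dx":0,"dy":0,"dz":-0.005,"wx":0,"wy":0,"wz":0,"fingers":0},
    {"dx":0,"dy":0.0017,"dz":-0.005,"wx":0,"wy":0,"wz":0,"fingers":0},
    {"dx":-0.005,"dy":0.0033,"dz":-0.005,"wx":0,"wy":0,"wz":0,"fingers":0},
    {"dx":-0.0133,"dy":0.0033,"dz":-0.005,"wx":0,"wy":0,"wz":0,"fingers":0},
    {"dx":-0.0233,"dy":0.0033,"dz":-0.005,"wx":0,"wy":0,"wz":0,"fingers":0},
    {"dx":-0.0333,"dy":0.0033,"dz":-0.005,"wx":0,"wy":0,"wz":0,"fingers":0},
    {"dx":-0.0433,"dy":0.0033,"dz":-0.005,"wx":0,"wy":0,"wz":0,"fingers":0},
    {"dx":-0.0533,"dy":0.0033,"dz":-0.005,"wx":0,"wy":0,"wz":0,"fingers":0},
    {"dx":-0.0633,"dy":0.0033,"dz":-0.005,"wx":0,"wy":0,"wz":0,"fingers":0},
    {"dx":-0.0667,"dy":0.0033,"dz":-0.005,"wx":0,"wy":0,"wz":0,"fingers":0},
  ],
)

```text
clock: 4.9
position: [0.5515, -0.1838, 0.2386]
eef_rot: [[0.995, 0.104, -0.001], [0.104, -0.995, -0.0], [-0.001, 0.0, -1.0]]
ft_force: [-0.1, -0.2, -3.9]
finger_gap: 0.0239
grip_force: 30.0
```

Only the lids' weight shows in the force, so they're free. Continuing.

Scaled: -88 mm / 600 = -0.1467, -87 mm / 600 = -0.145.

Call:
send_rows(
  rows=[
    {"dx":-0.01,"dy":0,"dz":0,"wx":0,"wy":0,"wz":0,"fingers":0},
    {"dx":-0.0217,"dy":0,"dz":0,"wx":0,"wy":0,"wz":0,"fingers":0},
    {"dx":-0.0333,"dy":0,"dz":0,"wx":0,"wy":0,"wz":0,"fingers":0},
    {"dx":-0.045,"dy":0,"dz":0,"wx":0,"wy":0,"wz":0,"fingers":0},
    {"dx":-0.0567,"dy":0,"dz":0,"wx":0,"wy":0,"wz":0,"fingers":0},
    {"dx":-0.0683,"dy":0,"dz":0,"wx":0,"wy":0,"wz":0,"fingers":0},
    {"dx":-0.08,"dy":0,"dz":0,"wx":0,"wy":0,"wz":0,"fingers":0},
    {"dx":-0.0917,"dy":0,"dz":0,"wx":0,"wy":0,"wz":0,"fingers":0},
    {"dx":-0.1033,"dy":0,"dz":0,"wx":0,"wy":0,"wz":0,"fingers":0},
    {"dx":-0.115,"dy":0,"dz":0,"wx":0,"wy":0,"wz":0,"fingers":0},
    {"dx":-0.1267,"dy":0,"dz":0,"wx":0,"wy":0,"wz":0,"fingers":0},
    {"dx":-0.1367,"dy":0,"dz":0,"wx":0,"wy":0,"wz":0,"fingers":0},
    {"dx":-0.145,"dy":0,"dz":0,"wx":0,"wy":0,"wz":0,"fingers":0},
    {"dx":-0.1467,"dy":0,"dz":0,"wx":0,"wy":0,"wz":0,"fingers":0},
    {"dx":-0.1467,"dy":0,"dz":0,"wx":0,"wy":0,"wz":0,"fingers":0},
    {"dx":-0.1467,"dy":0,"dz":0,"wx":0,"wy":0,"wz":0,"fingers":0},
  ],
)

```text
clock: 6.5
position: [0.4651, -0.1927, 0.2387]
eef_rot: [[0.994, 0.105, 0.001], [0.105, -0.994, -0.0], [0.001, 0.0, -1.0]]
ft_force: [-0.0, -0.5, -2.7]
finger_gap: 0.0239
grip_force: 30.0
```

Scaled: -120 mm / 600 = -0.2, -117 mm / 600 = -0.195.

Call:
send_rows(
  rows=[
    {"dx":0,"dy":0,"dz":-0.01,"wx":0,"wy":0,"wz":0,"fingers":0},
    {"dx":0,"dy":0,"dz":-0.025,"wx":0,"wy":0,"wz":0,"fingers":0},
    {"dx":0,"dy":0,"dz":-0.045,"wx":0,"wy":0,"wz":0,"fingers":0},
    {"dx":0,"dy":0,"dz":-0.0667,"wx":0,"wy":0,"wz":0,"fingers":0},
    {"dx":0,"dy":0,"dz":-0.09,"wx":0,"wy":0,"wz":0,"fingers":0},
    {"dx":0,"dy":0,"dz":-0.1133,"wx":0,"wy":0,"wz":0,"fingers":0},
    {"dx":0,"dy":0,"dz":-0.1367,"wx":0,"wy":0,"wz":0,"fingers":0},
    {"dx":0,"dy":0,"dz":-0.16,"wx":0,"wy":0,"wz":0,"fingers":0},
    {"dx":0,"dy":0,"dz":-0.18,"wx":0,"wy":0,"wz":0,"fingers":0},
    {"dx":0,"dy":0,"dz":-0.195,"wx":0,"wy":0,"wz":0,"fingers":0},
    {"dx":0,"dy":0,"dz":-0.2,"wx":0,"wy":0,"wz":0,"fingers":0},
  ],
)

```text
clock: 7.6
position: [0.465, -0.1928, 0.36]
eef_rot: [[0.995, 0.105, 0.002], [0.105, -0.995, -0.001], [0.002, 0.001, -1.0]]
ft_force: [-0.4, -0.0, -4.1]
finger_gap: 0.0232
grip_force: 30.0
```

Scaled: -341 mm / 600 = -0.5683, -334 mm / 600 = -0.5567.

Call:
send_rows(
  rows=[
    {"dx":0.005,"dy":-0.0083,"dz":0,"wx":0,"wy":0,"wz":0,"fingers":0},
    {"dx":0.0167,"dy":-0.0267,"dz":0,"wx":0,"wy":0,"wz":0,"fingers":0},
    {"dx":0.0333,"dy":-0.0533,"dz":0,"wx":0,"wy":0,"wz":0,"fingers":0},
    {"dx":0.0533,"dy":-0.085,"dz":0,"wx":0,"wy":0,"wz":0,"fingers":0},
    {"dx":0.0767,"dy":-0.1217,"dz":0,"wx":0,"wy":0,"wz":0,"fingers":0},
    {"dx":0.1,"dy":-0.16,"dz":0,"wx":0,"wy":0,"wz":0,"fingers":0},
    {"dx":0.125,"dy":-0.2,"dz":0,"wx":0,"wy":0,"wz":0,"fingers":0},
    {"dx":0.15,"dy":-0.24,"dz":0,"wx":0,"wy":0,"wz":0,"fingers":0},
    {"dx":0.175,"dy":-0.28,"dz":0,"wx":0,"wy":0,"wz":0,"fingers":0},
    {"dx":0.2,"dy":-0.32,"dz":0,"wx":0,"wy":0,"wz":0,"fingers":0},
    {"dx":0.225,"dy":-0.36,"dz":0,"wx":0,"wy":0,"wz":0,"fingers":0},
    {"dx":0.25,"dy":-0.4,"dz":0,"wx":0,"wy":0,"wz":0,"fingers":0},
    {"dx":0.275,"dy":-0.44,"dz":0,"wx":0,"wy":0,"wz":0,"fingers":0},
    {"dx":0.2983,"dy":-0.4767,"dz":0,"wx":0,"wy":0,"wz":0,"fingers":0},
    {"dx":0.3183,"dy":-0.51,"dz":0,"wx":0,"wy":0,"wz":0,"fingers":0},
    {"dx":0.3367,"dy":-0.5367,"dz":0,"wx":0,"wy":0,"wz":0,"fingers":0},
    {"dx":0.35,"dy":-0.5567,"dz":0,"wx":0,"wy":0,"wz":0,"fingers":0},
    {"dx":0.3567,"dy":-0.5683,"dz":0,"wx":0,"wy":0,"wz":0,"fingers":0},
    {"dx":0.3567,"dy":-0.5683,"dz":0,"wx":0,"wy":0,"wz":0,"fingers":0},
    {"dx":0.3567,"dy":-0.5683,"dz":0,"wx":0,"wy":0,"wz":0,"fingers":0},
  ],
)

```text
clock: 9.6
position: [0.6418, 0.1681, 0.3583]
eef_rot: [[0.995, 0.104, -0.001], [0.104, -0.995, -0.001], [-0.001, 0.001, -1.0]]
ft_force: [-0.6, -1.0, -2.8]
finger_gap: 0.0236
grip_force: 30.0
```

```bash
python3 - <<'E'
from h import *
np.set_printoptions(precision=4,suppress=True)
o=env.get_obs();p=np.array(o["position"]);print(o["clock"],p,o["ft_force"],o["finger_gap"])
s=env.grab_frame("side");t=env.grab_frame("top")
cv2.imwrite("pics/s3.png",s);cv2.imwrite("pics/t3.png",t)
c=np.hstack([cv2.resize(s[165:315,175:315],None,fx=2.8,fy=2.8),cv2.resize(t[75:225,160:300],None,fx=2.8,fy=2.8)])
cv2.imwrite("pics/a3.png",cv2.convertScaleAbs(c,alpha=1.5))
E
```

```text
9.6 [0.6418 0.1681 0.3583] [-0.5611 -0.9756 -2.8105] 0.023580188543191098
```

View pics/a3.png

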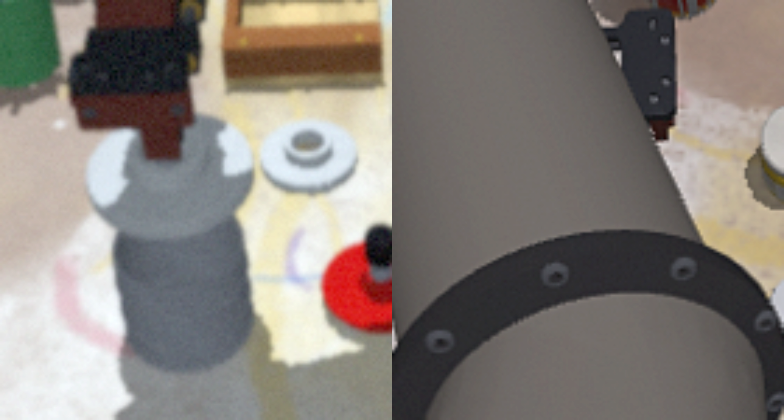

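The picture shows the lids level and nested, over the canister in the side view; the top view is blocked by the arm. I check x by comparing silhouette edges of the disc and canister in the side view.

```bash
python3 - <<'E'
from h import *
np.set_printoptions(precision=4,suppress=True,linewidth=200)
s0=cv2.GaussianBlur(cv2.imread("pics/side0.png"),(3,3),0).astype(int).sum(2);s3=cv2.GaussianBlur(cv2.imread("pics/s3.png"),(3,3),0).astype(int).sum(2)
print("axis under tcp:",[proj("side",(.6418,.1681,z)) for z in(.085,.1547,.03)])
for r in(255,260,265,270,275):
    g=s0[r];print("can",r,g[210:228],g[256:274])
for r in(220,225,230,235):
    g=s3[r];print("lid",r,g[198:216],g[256:274])
E
```

```text
axis under tcp: [array([240.2026, 250.1621]), array([236.1295, 223.7145]), array([243.1486, 269.3573])]
can 255 [422 424 422 414 390 348 287 214 167 157 160 163 167 167 169 174 178 181] [191 204 237 274 274 249 272 349 414 436 433 426 421 419 418 417 418 419]
can 260 [413 418 424 422 400 357 316 293 258 207 173 164 163 165 171 175 174 177] [272 259 228 193 174 174 204 279 363 412 422 417 414 417 421 421 420 420]
can 265 [443 441 440 441 431 389 306 228 202 224 254 274 279 271 253 234 218 206] [170 171 169 167 168 170 181 233 320 386 409 410 407 407 407 404 403 402]
can 270 [447 445 445 448 452 448 414 345 264 207 187 183 183 189 194 193 195 199] [182 179 175 169 164 163 166 196 270 356 408 423 423 423 423 422 423 427]
can 275 [461 460 458 459 460 459 445 390 294 213 182 183 189 191 189 188 190 191] [178 175 169 164 164 165 167 171 202 282 371 417 428 426 423 421 423 426]
lid 220 [373 373 375 376 376 376 376 380 390 410 432 447 453 456 457 457 457 460] [436 459 461 463 464 466 466 460 441 422 422 439 459 472 477 476 475 475]
lid 225 [375 375 375 377 379 378 380 395 422 444 452 455 461 461 461 460 460 463] [449 457 459 454 444 433 414 385 356 361 393 401 387 394 425 455 472 476]
lid 230 [373 373 373 374 375 374 375 386 412 441 458 461 460 460 461 462 463 463] [264 263 265 265 263 261 259 259 283 341 404 435 446 442 421 381 338 315]
lid 235 [373 373 375 374 373 372 370 366 358 365 397 435 456 461 460 459 455 441] [264 266 263 258 252 261 295 353 404 431 441 442 441 440 446 456 461 459]
```

Relative to the tool axis, the lid sits about 1 mm and the rim about 2 mm further in x. I shift +1 mm, lower to just over the rim, then go in slowly.

Scaled: 50 mm / 600 = 0.0833, 49 mm / 600 = 0.0817.

Call:
send_rows(
  rows=[
    {"dx":0.0017,"dy":0,"dz":0.0067,"wx":0,"wy":0,"wz":0,"fingers":0},
    {"dx":0.0017,"dy":0,"dz":0.02,"wx":0,"wy":0,"wz":0,"fingers":0},
    {"dx":0.0017,"dy":0,"dz":0.0367,"wx":0,"wy":0,"wz":0,"fingers":0},
    {"dx":0.0017,"dy":0,"dz":0.0533,"wx":0,"wy":0,"wz":0,"fingers":0},
    {"dx":0.0017,"dy":0,"dz":0.065,"wx":0,"wy":0,"wz":0,"fingers":0},
    {"dx":0.0017,"dy":0,"dz":0.0717,"wx":0,"wy":0,"wz":0,"fingers":0},
    {"dx":0.0017,"dy":0,"dz":0.0767,"wx":0,"wy":0,"wz":0,"fingers":0},
    {"dx":0.0017,"dy":0,"dz":0.0783,"wx":0,"wy":0,"wz":0,"fingers":0},
    {"dx":0.0017,"dy":0,"dz":0.08,"wx":0,"wy":0,"wz":0,"fingers":0},
    {"dx":0.0017,"dy":0,"dz":0.0817,"wx":0,"wy":0,"wz":0,"fingers":0},
    {"dx":0.0017,"dy":0,"dz":0.0833,"wx":0,"wy":0,"wz":0,"fingers":0},
    {"dx":0.0017,"dy":0,"dz":0.0833,"wx":0,"wy":0,"wz":0,"fingers":0},
  ],
)

```text
clock: 10.9
position: [0.643, 0.1688, 0.3087]
eef_rot: [[0.995, 0.105, 0.0], [0.105, -0.995, -0.0], [0.0, 0.0, -1.0]]
ft_force: [-0.5, -0.6, -4.2]
finger_gap: 0.0234
grip_force: 30.0
```

Scaled: 5 mm / 600 = 0.0083, 4 mm / 600 = 0.0067.

Call:
send_rows(
  rows=[
    {"dx":0,"dy":0,"dz":0.0017,"wx":0,"wy":0,"wz":0,"fingers":0},
    {"dx":0,"dy":0,"dz":0.0033,"wx":0,"wy":0,"wz":0,"fingers":0},
    {"dx":0,"dy":0,"dz":0.005,"wx":0,"wy":0,"wz":0,"fingers":0},
    {"dx":0,"dy":0,"dz":0.0067,"wx":0,"wy":0,"wz":0,"fingers":0},
    {"dx":0,"dy":0,"dz":0.0083,"wx":0,"wy":0,"wz":0,"fingers":0},
    {"dx":0,"dy":0,"dz":0.0083,"wx":0,"wy":0,"wz":0,"fingers":0},
  ],
)

```text
clock: 11.5
position: [0.643, 0.1691, 0.3036]
eef_rot: [[0.994, 0.105, 0.0], [0.105, -0.994, 0.0], [0.0, -0.0, -1.0]]
ft_force: [0.6, 0.8, -3.0]
finger_gap: 0.0236
grip_force: 30.0
```

Scaled: 4 mm / 600 = 0.0067, 3 mm / 600 = 0.005.

Call:
send_rows(
  rows=[
    {"dx":0,"dy":0,"dz":0.0017,"wx":0,"wy":0,"wz":0,"fingers":0},
    {"dx":0,"dy":0,"dz":0.0033,"wx":0,"wy":0,"wz":0,"fingers":0},
    {"dx":0,"dy":0,"dz":0.005,"wx":0,"wy":0,"wz":0,"fingers":0},
    {"dx":0,"dy":0,"dz":0.0067,"wx":0,"wy":0,"wz":0,"fingers":0},
    {"dx":0,"dy":0,"dz":0.0067,"wx":0,"wy":0,"wz":0,"fingers":0},
  ],
)

```text
clock: 12.0
position: [0.643, 0.1691, 0.2997]
eef_rot: [[0.994, 0.105, 0.0], [0.105, -0.994, 0.0], [0.0, -0.0, -1.0]]
ft_force: [0.2, 1.3, -3.6]
finger_gap: 0.0236
grip_force: 30.0
```

Call:
send_rows(
  rows=[
    {"dx":0,"dy":0,"dz":0.0017,"wx":0,"wy":0,"wz":0,"fingers":0},
    {"dx":0,"dy":0,"dz":0.0033,"wx":0,"wy":0,"wz":0,"fingers":0},
    {"dx":0,"dy":0,"dz":0.0042,"wx":0,"wy":0,"wz":0,"fingers":0},
    {"dx":0,"dy":0,"dz":0.005,"wx":0,"wy":0,"wz":0,"fingers":0},
    {"dx":0,"dy":0,"dz":0.005,"wx":0,"wy":0,"wz":0,"fingers":0},
  ],
)

```text
clock: 12.5
position: [0.643, 0.1691, 0.2968]
eef_rot: [[0.994, 0.105, 0.001], [0.105, -0.994, 0.0], [0.001, -0.0, -1.0]]
ft_force: [2.2, 2.6, -2.4]
finger_gap: 0.0233
grip_force: 30.0
```

Call:
send_rows(
  rows=[
    {"dx":0,"dy":0,"dz":0.0008,"wx":0,"wy":0,"wz":0,"fingers":0},
    {"dx":0,"dy":0,"dz":0.0017,"wx":0,"wy":0,"wz":0,"fingers":0},
    {"dx":0,"dy":0,"dz":0.0017,"wx":0,"wy":0,"wz":0,"fingers":0},
  ],
)

```text
clock: 12.8
position: [0.6431, 0.1693, 0.2966]
eef_rot: [[0.994, 0.105, 0.001], [0.105, -0.994, 0.001], [0.001, -0.0, -1.0]]
ft_force: [-0.6, 3.2, 4.6]
finger_gap: 0.0232
grip_force: 30.0
```

Seated: contact comes at z = 0.2966, exactly as predicted. I release the knob.

Call:
send_rows(
  rows=[
    {"dx":0,"dy":0,"dz":0,"wx":0,"wy":0,"wz":0,"fingers":0.4},
    {"dx":0,"dy":0,"dz":0,"wx":0,"wy":0,"wz":0,"fingers":0.6},
    {"dx":0,"dy":0,"dz":0,"wx":0,"wy":0,"wz":0,"fingers":1},
    {"dx":0,"dy":0,"dz":0,"wx":0,"wy":0,"wz":0,"fingers":1},
    {"dx":0,"dy":0,"dz":0,"wx":0,"wy":0,"wz":0,"fingers":1},
    {"dx":0,"dy":0,"dz":0,"wx":0,"wy":0,"wz":0,"fingers":1},
    {"dx":0,"dy":0,"dz":0,"wx":0,"wy":0,"wz":0,"fingers":1},
    {"dx":0,"dy":0,"dz":0,"wx":0,"wy":0,"wz":0,"fingers":1},
    {"dx":0,"dy":0,"dz":0,"wx":0,"wy":0,"wz":0,"fingers":1},
    {"dx":0,"dy":0,"dz":0,"wx":0,"wy":0,"wz":0,"fingers":1},
  ],
)

```text
clock: 13.8
position: [0.6429, 0.1688, 0.2957]
eef_rot: [[0.995, 0.105, -0.0], [0.105, -0.995, -0.0], [-0.0, 0.0, -1.0]]
ft_force: [0.5, 0.4, -0.5]
finger_gap: 0.0877
grip_force: 0.0
```

```bash
python3 - <<'E'
from h import *
o=env.get_obs();print(o["position"],o["ft_force"],o["finger_gap"])
s=env.grab_frame("side");cv2.imwrite("pics/s4.png",s)
print([proj("side",(.6431,.1693,z)) for z in(.127,.111)])
cv2.imwrite("pics/a4.png",cv2.convertScaleAbs(cv2.resize(s[180:310,175:315],None,fx=4.5,fy=4.5,interpolation=cv2.INTER_CUBIC),alpha=1.3))
E
```

```text
[0.64294288 0.16884986 0.29565273] [ 0.49107817  0.38074539 -0.52668007] 0.08772353702094154
[array([236.9926799 , 234.94942293]), array([237.93560536, 241.0112016 ])]
```

View pics/a4.png

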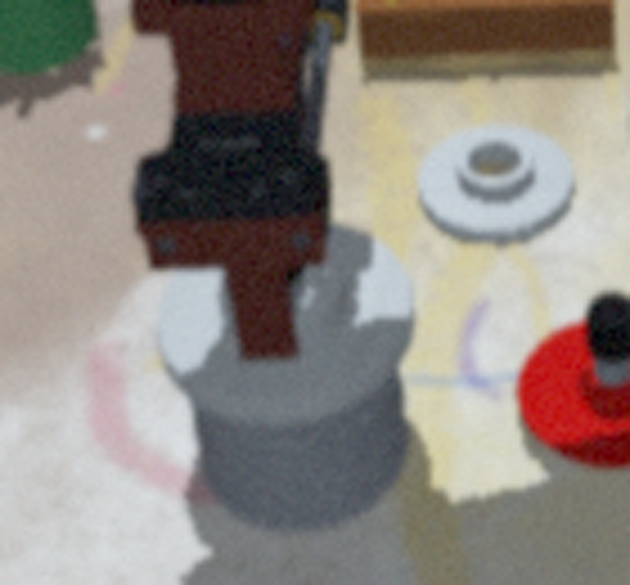

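The lids sit level on the rim with the gripper open, disc centred around (238,243). I lower round the knob to the collar; tips will be about 2 mm above the disc. Then I close.

Scaled: 18.5 mm / 600 = 0.0308, 17 mm / 600 = 0.0283.

Call:
send_rows(
  rows=[
    {"dx":0.0017,"dy":0,"dz":0.0083,"wx":0,"wy":0,"wz":0,"fingers":1},
    {"dx":0.0017,"dy":0,"dz":0.0167,"wx":0,"wy":0,"wz":0,"fingers":1},
    {"dx":0.0017,"dy":0,"dz":0.0233,"wx":0,"wy":0,"wz":0,"fingers":1},
    {"dx":0.0017,"dy":0,"dz":0.0283,"wx":0,"wy":0,"wz":0,"fingers":1},
    {"dx":0.0017,"dy":0,"dz":0.0308,"wx":0,"wy":0,"wz":0,"fingers":1},
    {"dx":0.0017,"dy":0,"dz":0.0308,"wx":0,"wy":0,"wz":0,"fingers":1},
    {"dx":0.0017,"dy":0,"dz":0.0308,"wx":0,"wy":0,"wz":0,"fingers":0.7},
    {"dx":0.0017,"dy":0,"dz":0.0308,"wx":0,"wy":0,"wz":0,"fingers":0.66},
    {"dx":0.0017,"dy":0,"dz":0.0308,"wx":0,"wy":0,"wz":0,"fingers":0.6},
    {"dx":0.0017,"dy":0,"dz":0.0308,"wx":0,"wy":0,"wz":0,"fingers":0.5},
    {"dx":0.0017,"dy":0,"dz":0.0308,"wx":0,"wy":0,"wz":0,"fingers":0.4},
    {"dx":0.0017,"dy":0,"dz":0.0308,"wx":0,"wy":0,"wz":0,"fingers":0.2},
    {"dx":0.0017,"dy":0,"dz":0.0308,"wx":0,"wy":0,"wz":0,"fingers":0},
    {"dx":0.0017,"dy":0,"dz":0.0308,"wx":0,"wy":0,"wz":0,"fingers":0},
    {"dx":0.0017,"dy":0,"dz":0.0308,"wx":0,"wy":0,"wz":0,"fingers":0},
  ],
)

```text
clock: 15.35
position: [0.644, 0.169, 0.2773]
eef_rot: [[0.995, 0.105, 0.0], [0.105, -0.995, 0.0], [0.0, -0.0, -1.0]]
ft_force: [-0.7, 0.4, 1.1]
finger_gap: 0.0531
grip_force: 30.0
```

Scaled: -8 mm / 600 = -0.0133, -6 mm / 600 = -0.01.

Call:
send_rows(
  rows=[
    {"dx":0,"dy":0,"dz":-0.0017,"wx":0,"wy":0,"wz":0,"fingers":0},
    {"dx":0,"dy":0,"dz":-0.0033,"wx":0,"wy":0,"wz":0,"fingers":0},
    {"dx":0,"dy":0,"dz":-0.0067,"wx":0,"wy":0,"wz":0,"fingers":0},
    {"dx":0,"dy":0,"dz":-0.01,"wx":0,"wy":0,"wz":0,"fingers":0},
    {"dx":0,"dy":0,"dz":-0.0133,"wx":0,"wy":0,"wz":0,"fingers":0},
    {"dx":0,"dy":0,"dz":-0.0133,"wx":0,"wy":0,"wz":0,"fingers":0},
    {"dx":0,"dy":0,"dz":-0.0133,"wx":0,"wy":0,"wz":0,"fingers":0},
  ],
)

```text
clock: 16.05
position: [0.644, 0.169, 0.2853]
eef_rot: [[0.995, 0.105, 0.0], [0.105, -0.995, 0.0], [0.0, -0.0, -1.0]]
ft_force: [-0.3, -0.3, -1.1]
finger_gap: 0.0531
grip_force: 30.0
```

The force is 1.1 N, which is the outer lid's weight alone, so the inner lid stays seated. I continue straight up.

Scaled: -80 mm / 600 = -0.1333, -77 mm / 600 = -0.1283.

Call:
send_rows(
  rows=[
    {"dx":0,"dy":0,"dz":-0.005,"wx":0,"wy":0,"wz":0,"fingers":0},
    {"dx":0,"dy":0,"dz":-0.0117,"wx":0,"wy":0,"wz":0,"fingers":0},
    {"dx":0,"dy":0,"dz":-0.02,"wx":0,"wy":0,"wz":0,"fingers":0},
    {"dx":0,"dy":0,"dz":-0.03,"wx":0,"wy":0,"wz":0,"fingers":0},
    {"dx":0,"dy":0,"dz":-0.04,"wx":0,"wy":0,"wz":0,"fingers":0},
    {"dx":0,"dy":0,"dz":-0.05,"wx":0,"wy":0,"wz":0,"fingers":0},
    {"dx":0,"dy":0,"dz":-0.06,"wx":0,"wy":0,"wz":0,"fingers":0},
    {"dx":0,"dy":0,"dz":-0.07,"wx":0,"wy":0,"wz":0,"fingers":0},
    {"dx":0,"dy":0,"dz":-0.08,"wx":0,"wy":0,"wz":0,"fingers":0},
    {"dx":0,"dy":0,"dz":-0.09,"wx":0,"wy":0,"wz":0,"fingers":0},
    {"dx":0,"dy":0,"dz":-0.1,"wx":0,"wy":0,"wz":0,"fingers":0},
    {"dx":0,"dy":0,"dz":-0.11,"wx":0,"wy":0,"wz":0,"fingers":0},
    {"dx":0,"dy":0,"dz":-0.12,"wx":0,"wy":0,"wz":0,"fingers":0},
    {"dx":0,"dy":0,"dz":-0.1283,"wx":0,"wy":0,"wz":0,"fingers":0},
    {"dx":0,"dy":0,"dz":-0.1333,"wx":0,"wy":0,"wz":0,"fingers":0},
    {"dx":0,"dy":0,"dz":-0.1333,"wx":0,"wy":0,"wz":0,"fingers":0},
    {"dx":0,"dy":0,"dz":-0.1333,"wx":0,"wy":0,"wz":0,"fingers":0},
    {"dx":0,"dy":0,"dz":-0.1333,"wx":0,"wy":0,"wz":0,"fingers":0},
    {"dx":0,"dy":0,"dz":-0.1333,"wx":0,"wy":0,"wz":0,"fingers":0},
  ],
)

```text
clock: 17.95
position: [0.6439, 0.1689, 0.3648]
eef_rot: [[0.995, 0.105, -0.0], [0.105, -0.995, -0.0], [-0.0, 0.0, -1.0]]
ft_force: [-0.2, 0.3, -1.7]
finger_gap: 0.0534
grip_force: 30.0
```

```bash
python3 - <<'E'
from h import *
s=env.grab_frame("side")
cv2.imwrite("pics/a5.png",cv2.convertScaleAbs(cv2.resize(s[130:310,165:355],None,fx=3.3,fy=3.3,interpolation=cv2.INTER_CUBIC),alpha=1.3))
E
```

```text
(no output)
```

View pics/a5.png

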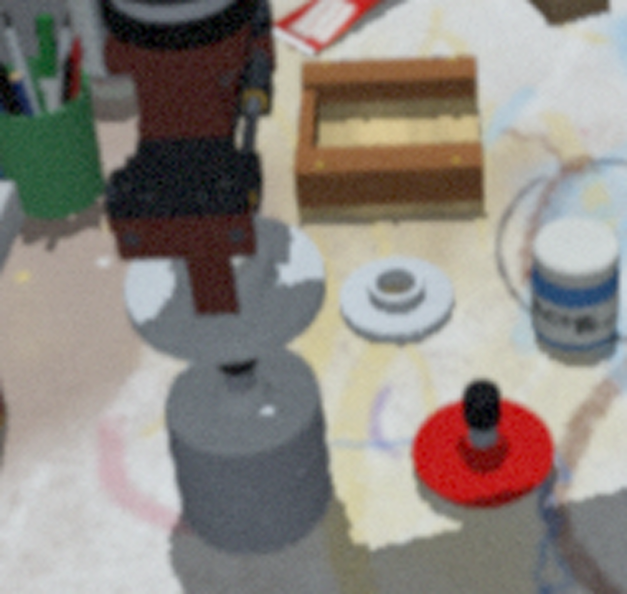

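The picture shows the inner lid seated in the canister with its knob at crop (238,366), and the outer lid held level above it. The front jar in view still stands upright. I hand in.

```bash
python3 -c "
from station import env
print(env.sign_off())"
```

```text
the job is handed in; nothing more can be done
None
```

I handed the job in at about 18 s of the 67 s limit; no verdict came back. In the last picture the inner lid looks seated in the canister, and by the arm's position the gripper holds the outer lid level about 105 mm above the inner lid's origin.

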